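# Pull-check a clamped snap hook with the spring gauge

### The job

Check that the snap hook sits tight in the marking nest: lift the spring pull gauge up out of its sprung clips, drop the gauge's hook into the free end of the clamped snap hook's loop, and pull the gauge straight back, level and in line with the snap hook, until the mouth of the tube stands within the green band on the rod. Never pull the rod out as far as the red band, and leave the other things lying as they are. Finish while still holding the gauge under that steady pull: do not ease off, unhook it or put it down.

Things in the scene. Friction and masses are not known exactly. Their poses are not given: they have to be found in the camera images.
- gauge: Spring pull gauge, 0.27 kg: aluminium tube 25 mm thick, red end caps 28 mm thick, x = -78 to +78 mm; round its middle a black ribbed grip, 26 x 26 mm, 58 mm long, flanges at its ends: take it by the flat sides. Origin on the centre line, mid grip; x along the tube to the hook, z up. Starts level in the rail's clips, centre line 66 mm above the worktop. Wire eye at the back to x = -102 mm.
- gauge_rod (a joint): How far the white 8 mm rod is drawn out of the tube's front mouth, in m: 0 fully in (start), 0.062 at its stop. An inner spring pulls it back with 300 N per m (12 N at 0.040). Black rings at 10, 20, 30 mm; a green band stands in the mouth from 0.034 to 0.046; a red band begins to come out at 0.050.
- gauge_hook (a point): Seat of the gauge's hook, on the centre line: inner face of its hanging leg, 131 mm ahead of the gauge's origin when the rod is in; moves with the rod. Hook of 6 mm wire: rises from the rod's end to 17 mm above the centre line, runs forward, comes down as a leg ending 16 mm below it; open downwards. Gap between rod end and leg 28 mm along x, its middle 14 mm behind this point.
- snap_hook: Black snap hook (carabiner), 62 x 104 mm, 9 mm thick, lying flat in the nest, one end clamped, the other sticking out free. Origin at the centre of its underside, 80.5 mm above the worktop; y along it towards the free end, z up. Loop opening x = -15 to +22, y = -42 to +43 mm; the nest plate lies under it up to y = -2 mm. It does not move in the clamp.
- hook_bar (a point): Middle of the bar that closes the snap hook's free end: 9 mm thick in y and z, straight for 30 mm across; 85 mm above the worktop, nothing below it. To hook in, the leg goes down on the loop's inner side of the bar (-y of snap_hook); then pull to +y.
- nest: Marking nest, fixed: aluminium base 90 x 96 mm, grey riser and nest plate 80.5 mm high, toggle clamp with red upright handle at its back, top 175 mm above the worktop. Origin on the worktop under the snap hook's origin, same axes; it lies from y = -94 to +2 mm.
- gauge_rail: Tool rail, fixed: base 136 x 56 mm, rail 16 mm wide, top 40 mm high; two sprung steel clips grasp the gauge's tube from below, 48 mm either side of mid grip, open upwards, lips 83 mm high. Their lips snap over the tube: a straight lift of about 12 N frees it within 10 mm. Origin on the worktop at the base's middle; x along the rail, as the gauge's x at the start.
- v_block: Ground steel V block, 45 x 50 x 34 mm, loose; leave it. Origin at the centre of its underside.
- tag_blanks: Small stack of name-plate blanks, 34 x 53 x 14 mm, loose; leave it. Origin at the centre of its underside.
- steel_dish: Small round steel dish, 67 mm across, 24 mm high, loose; leave it. Origin at the centre of its underside.

How it is judged:
On the way, in this order (a step that is already met when the one before it is completed fails the run):
1. the gauge is lifted clear of its clips, held by the fingers (z of gauge in the frame of gauge_rail above 0.1 m and contact force between the fingers and gauge above 2 N), for 0.1 s.
2. the gauge's hook hangs inside the loop of the snap hook, its leg behind the end bar (x of gauge_hook in the frame of snap_hook between -0.02 and 0.022 m and y of gauge_hook in the frame of snap_hook between 0 and 0.047 m and z of gauge_hook in the frame of snap_hook between -0.012 and 0.014 m), for 0.1 s.
At the end, for the whole second after the job is handed in: The gauge, held in the fingers and off the rail, has its hook behind the snap hook's end bar; the rod is out 34 to 46 mm (mouth in the green band), pulling with over 8 N, the tube within 0.2 rad of the snap hook's length, more than 60 mm above the worktop and still (under 20 mm/s) (value of joint gauge_rod between 0.034 and 0.046 m and contact force between gauge and snap_hook above 8 N and contact force between the fingers and gauge above 5 N and contact force between gauge and gauge_rail below 0.2 N and angle between the x axis of gauge and the y axis of snap_hook, either way round below 0.2 rad and height (world z) of gauge above 0.06 m and linear speed of gauge below 0.02 m/s and y of gauge_hook in the frame of snap_hook between 0.03 and 0.047 m); the arm keeps its last pose, push and grip.
It fails at once if the rod is pulled out into the red band (value of joint gauge_rod above 0.051 m).
It fails at once if a bystander (V block, tag blanks, steel dish) is moved more than 15 mm (distance of any of v_block, tag_blanks, steel_dish from where it was at the start of the episode above 0.015 m).
It also fails if it takes over 40 s, if anything falls off the work surface, if the arm or the gripper's body presses on something with over 40 N, if the wrist force passes 120 N, or if a joint passes its speed limit or range.

### The arm

A 7-joint arm with a two-finger parallel gripper is mounted at the origin on a cart in front of the work surface, level with it; the furniture and walls round the work are solid. World frame = base frame: x ahead of the robot, y to its left, z up, the work surface at z = 0. Lengths are in m, angles in rad, forces in N, time in s.
With the tool pointing down it reaches from about 0.4 to 0.75 m from the base axis. Payload 19.5 kg.
Tool frame: the origin (TCP) lies midway between the tips of the shut fingers; the grasp point (between the pads) lies 19 mm behind it; z points along the fingers, y is the line along which they close (so a half turn about z gives the same grasp; the last joint's range is limited). The gripper opens to 85 mm and grips with 20 to 120 N. Pads are 22 mm wide; open, the fingers measure 114 mm over their backs; the gripper's body (76 mm by 85 mm) begins 54 mm behind the grasp point. The pads swing forward as they close: fully open they stand 13 mm farther back than shut.
Start: joints at [-1.257, 0.707, -0.028, 1.485, 0.022, 0.951, -0.075], TCP at [0.2, 0.539, 0.231] pointing down, gripper open.
Joint ranges: [-2.71, 2.71], [-0.32, 2.16], [-1.57, 1.52], [0, 2.45], [-1.46, 4.6], [0, 2.02], [-2.83, 2.83]. Speed limits (rad/s): [1.89, 1.89, 2.57, 2.57, 3.01, 3.01, 3.01].

### API

Orientations are given as a rotation vector (axis times angle).
In Python, from station import arm, ik, vision, job_done, spotter gives the robot as it stands. Calls block until the motion is done:
- arm.movep(position, orientation): joint-space move of the TCP to a pose.
- arm.movel(position, frame=None, rate=0.15, contact_N=None): straight line of the TCP; frame=None keeps the orientation; rate is the mean speed in m/s. With contact_N (N) it stops when the force on the tool has changed by that much, and returns True; else False.
- arm.move_joints(angles): joint-space move.
- arm.ungrasp() and arm.clamp(grasp_force=None): open the fingers fully, or close them until they stop; grasp_force is the grip in N (None keeps the last).
- arm.sleep(seconds).
- ik(position, orientation): joint angles nearest the present ones, or None.
- vision.read_camera(name): name is "scene" or "top"; returns a dict with "pixels" (400x640x3 uint8, red, green, blue), "K" (3x3 intrinsics, pixels), "extrinsics" (4x4, takes a point from camera to world coordinates). Camera axes: x right, y up, looking along -z (the intrinsics and any distortion apply to the point x, -y, -z); pixel columns grow to the right and rows downward; lengths in m; the calibration is good to about 2 mm. A picture is of the moment at which its call begins. There is no depth.
A pose or a line that the arm cannot do raises arm.MotionError and nothing moves.
- job_done(): hands the job in; it is judged then, once.
Trained networks look in a picture, given as the dict that the camera call returned (one of the last four; its "shot" number tells which), for a name from the list of things; names that differ only in an ending like _2 or _b are one class to them, and where a whole thing is asked for, a point or a joint stands for the part that bears it (a point fixed in the world has none). Each returns a list of dicts, best first, with "p" (0 to 1); they miss things now and then, are a little off and sometimes report something else, mostly with a low value. They report only what shows in the picture. A call takes as long as a camera call.
- spotter.regions_of(thing, picture): "pixels" (400x640 bool, what is visible of it) and "bbox" ([left, top, right, bottom] in pixels, round what is visible of it).
Readings, each from a call of its own:
- arm.read_clock(): time.
- arm.read_q(): joint angles.
- arm.read_qvel(): joint speeds.
- arm.read_joint_efforts(): joint torques, N m.
- arm.read_ee_pos(): TCP position.
- arm.read_eef_rot(): TCP orientation.
- arm.read_contact_force(): force on the tool from outside, world axes, zero at the start.
- arm.read_wrist_torque(): the same for the moment, N m.
- arm.read_opening(): finger opening in m.
- arm.read_grasp_force(): force on a finger pad.
Only numpy, scipy, OpenCV 4.12 (cv2) and the standard library are available. Lean on these libraries where they do the work, as an engineer would, in place of code of your own. Each camera call takes 0.05 s, during which the arm holds its last target. There are 200 camera calls.

## Working session

There is one attempt and no reset: what is moved stays moved. The work goes in short steps, each a Python script; the robot and the scene stay as the last script left them, time stands still between calls to the robot, and variables do not carry over. Pictures are saved under pics/ and viewed, at most 10 in all, crops included, and the job is handed in when it is done.

```bash
mkdir -p pics; ls
cat > h.py <<'E'
import numpy as np, cv2
from station import arm, ik, vision, job_done, spotter
def save(im,n): cv2.imwrite('pics/'+n,cv2.cvtColor(im['pixels'],cv2.COLOR_RGB2BGR))
def ray(im,u,v):
    K=im['K'];E=im['extrinsics'];d=np.array([(u-K[0,2])/K[0,0],-(v-K[1,2])/K[1,1],-1.0])
    return E[:3,3],E[:3,:3]@d
def atz(im,u,v,z):
    o,d=ray(im,u,v);return o+d*(z-o[2])/d[2]
def proj(im,P):
    E=im['extrinsics'];p=E[:3,:3].T@(np.array(P)-E[:3,3]);K=im['K']
    return K[0,0]*p[0]/-p[2]+K[0,2],K[1,1]*-p[1]/-p[2]+K[1,2]
E
python3 - <<'E'
from h import *
for n in('scene','top'):
    im=vision.read_camera(n);save(im,n+'0.png')
    print(n,im['K'].round(1).tolist(),im['extrinsics'].round(3).tolist(),[k for k in im])
    for t in('gauge','snap_hook','nest','gauge_rail','gauge_hook','v_block','tag_blanks','steel_dish'):
        r=spotter.regions_of(t,im)
        for q in r[:2]:
            m=q['pixels'].astype(np.uint8);ys,xs=np.nonzero(m)
            print(t,round(q['p'],2),q['bbox'],len(xs),xs.mean().round(1),ys.mean().round(1),cv2.minAreaRect(np.c_[xs,ys].astype(np.float32)))
E
```

```text
pics
scene [[518.3, 0.0, 312.3], [0.0, 518.3, 197.5], [0.0, 0.0, 1.0]] [[0.892, 0.353, -0.282, 0.133], [-0.452, 0.672, -0.587, -0.587], [-0.018, 0.651, 0.759, 0.972], [0.0, 0.0, 0.0, 1.0]] ['pixels', 'K', 'extrinsics', 'shot']
gauge 0.72 [262.0, 125.1, 302.7, 177.4] 574 280.6 149.3 ((281.0384521484375, 150.30767822265625), (60.46232223510742, 11.926054954528809), 56.30992889404297)
gauge 0.49 [291.7, 165.8, 306.3, 189.2] 74 299.9 175.6 ((300.1136779785156, 176.122314453125), (21.94658088684082, 5.437511444091797), 58.392494201660156)
snap_hook 0.59 [360.8, 252.2, 400.8, 299.7] 459 382.1 275.2 ((383.2000427246094, 274.9000244140625), (46.51021194458008, 29.068883895874023), 63.43495178222656)
nest 0.68 [361.9, 255.0, 420.7, 341.3] 3097 388.3 304.7 ((385.50726318359375, 295.77008056640625), (86.20468139648438, 53.5682258605957), 70.01689910888672)
gauge_rail 0.59 [261.6, 132.1, 299.9, 185.3] 669 279.4 165.5 ((280.7195129394531, 158.47561645507812), (55.41162872314453, 27.65642738342285), 57.094757080078125)
gauge_hook 0.48 [292.8, 168.0, 302.3, 175.7] 42 296.7 171.1 ((296.6922912597656
[... 1115 characters left out ...]
0.4, 165.5, 482.9, 214.8] 2541 439.8 187.4 ((440.5249938964844, 188.843994140625), (82.74752807617188, 45.34327697753906), 9.090276718139648)
gauge_rail 0.94 [197.0, 187.1, 261.2, 216.0] 728 229.6 207.2 ((228.65281677246094, 201.9376678466797), (26.573766708374023, 60.36262893676758), 87.45519256591797)
v_block 0.65 [306.4, 220.6, 338.0, 250.4] 476 322.8 236.1 ((323.0, 235.99998474121094), (23.60000228881836, 20.80000114440918), 53.13010025024414)
tag_blanks 0.61 [332.4, 208.3, 355.1, 232.6] 243 342.6 219.6 ((343.0000305175781, 220.00003051757812), (12.727922439575195, 19.798988342285156), 45.0)
steel_dish 0.87 [343.5, 225.7, 374.8, 257.1] 694 356.4 240.0 ((356.5, 240.0), (28.0, 29.0), 90.0)
```

```bash
python3 -c "
import cv2
a=cv2.imread('pics/scene0.png')[90:350,230:470];b=cv2.imread('pics/top0.png')[140:270,160:500]
cv2.imwrite('pics/sc.png',cv2.resize(a,None,fx=2.3,fy=2.3,interpolation=2));cv2.imwrite('pics/tc.png',cv2.resize(b,None,fx=2.35,fy=2.35,interpolation=2))"
```

```text
(no output)
```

View pics/sc.png

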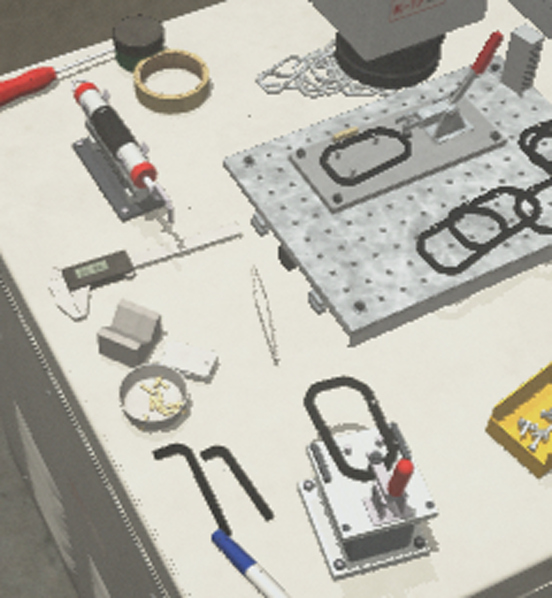

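View pics/tc.png

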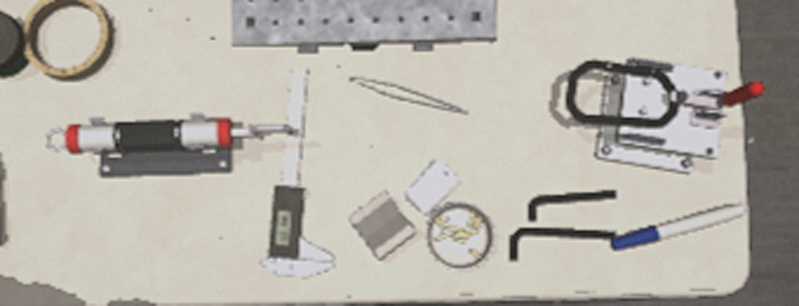

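The scene view shows the gauge in its rail at about (280,150), with the hook facing the nest. The snap hook's free end is at about (372,256), facing the gauge. In the top view the gauge caps are at about (191,198) and (255,196), and the snap hook runs from column 402 to 449 at row 180. The bystanders lie between the two, nearer the robot.

```bash
cat > m.py <<'E'
from h import *
from scipy.optimize import minimize
def tri(a,b):
    A=np.zeros((3,3));c=np.zeros(3)
    for o,d in(a,b):
        d=d/np.linalg.norm(d);M=np.eye(3)-np.outer(d,d);A+=M;c+=M@o
    return np.linalg.solve(A,c)
def caps(im,box):
    l,t,r,b=box;p=im['pixels'].astype(int);m=((p[...,0]>130)&(p[...,0]-p[...,1]>70)&(p[...,0]-p[...,2]>70)).astype(np.uint8)
    k=np.zeros_like(m);k[int(t):int(b),int(l):int(r)]=1
    n,L,S,C=cv2.connectedComponentsWithStats(m*k)
    i=np.argsort(-S[1:,4])[:2]+1
    return [(C[j],S[j]) for j in i]
E
python3 - <<'E'
from m import *
S=vision.read_camera('scene');T=vision.read_camera('top')
cs=sorted(caps(S,(250,115,310,185)),key=lambda c:c[0][1]);ct=sorted(caps(T,(175,180,285,215)),key=lambda c:c[0][0])
print(cs,ct)
P=[tri(ray(S,*a[0]),ray(T,*b[0])) for a,b in zip(cs,ct)];print('caps',P,np.linalg.norm(P[0]-P[1]))
for a,b in zip(cs,ct):print(atz(S,*a[0],.066),atz(T,*b[0],.066))
# snap hook: dark pixels, free half
box={'scene':(355,245,405,305),'top':(395,155,455,205)}
def ring(x,y,a,z):
    def rr(x0,x1,y0,y1,r):
        pts=[]
        for cx,cy,s in((x1-r,y1-r,0),(x0+r,y1-r,90),(x0+r,y0+r,180),(x1-r,y0+r,270)):
            for t in np.radians(np.linspace(s,s+90,7)):pts.append((cx+r*np.cos(t),cy+r*np.sin(t)))
        return np.array(pts)
    c,s=np.cos(a),np.sin(a);R=np.array([[c,-s],[s,c]])
    return [np.c_[q@R.T+[x,y],np.full(len(q),z)] for q in(rr(-.026,.031,-.052,.052,.022),rr(-.015,.022,-.042,.043,.014))]
res={}
for nm,im in(('scene',S),('top',T)):
    l,t,r,b=box[nm];g=im['pixels'][t:b,l:r].max(2).astype(float)
    D=cv2.resize((np.clip((110-g)/60,0,1)),None,fx=4,fy=4)
    def cost(v,draw=False):
        M=np.zeros(D.shape,np.float32)
        for q,val in zip(ring(*v,.085),(1,0)):
            uv=np.array([proj(im,p) for p in q]);uv=((uv-[l,t]+.5)*4-.5)
            cv2.fillPoly(M,[np.round(uv*16).astype(np.int32)],val,shift=4)
        return -(M*D).sum()/np.sqrt((M*M).sum())
    q=atz(T,424.7,179.9,.085);best=None
    for a in(-.1,.1,.2,0.3):
        o=minimize(cost,[q[0],q[1],a],method='Nelder-Mead',options=dict(initial_simplex=[[q[0],q[1],a],[q[0]+.01,q[1],a],[q[0],q[1]+.01,a],[q[0],q[1],a+.15]]))
        if best is None or o.fun<best.fun:best=o
    print(nm,q,best.x,best.fun)
    I=cv2.resize(im['pixels'][t:b,l:r],None,fx=6,fy=6)
    for qq in ring(*best.x,.085):
        uv=np.array([proj(im,p) for p in qq]);cv2.polylines(I,[np.int32((uv-[l,t]+.5)*6)],True,(255,0,255),1)
    res[nm]=I[:300]
cv2.imwrite('pics/fit.png',np.hstack([cv2.copyMakeBorder(i,0,300-i.shape[0],0,0,0) for i in res.values()])[...,::-1])
E
```

```text
[(array([265.86666667, 128.03333333]), array([263, 126,   8,   7,  30], dtype=int32)), (array([290.81578947, 162.97368421]), array([287, 160,  10,   8,  38], dtype=int32))] [(array([190.32, 198.48]), array([188, 193,   6,  12,  50], dtype=int32)), (array([254.92156863, 195.98039216]), array([253, 191,   5,  11,  51], dtype=int32))]
caps [array([0.46783833, 0.37596259, 0.07301513]), array([0.47001152, 0.23006217, 0.07440805])] 0.14592325250953145
[0.4702796  0.38349603 0.066     ] [0.46947059 0.37842203 0.066     ]
[0.47336653 0.23770732 0.066     ] [0.47159782 0.23162941 0.066     ]
scene [ 0.49435205 -0.14602602  0.085     ] [ 0.49150744 -0.14714859 -0.13508278] -35.0959869034194
top [ 0.49435205 -0.14602602  0.085     ] [ 0.49135194 -0.14467854 -0.10114517] -57.49132095838939
```

View pics/fit.png

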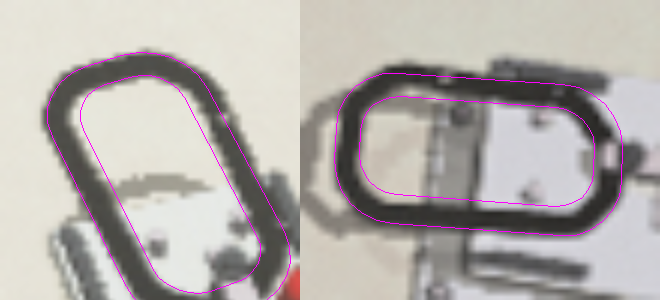

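The fit overlays the snap hook well: origin about (0.4915, -0.146), yaw about -0.115. The gauge is at about (0.470, 0.304), pointing along -y. Next I'll grasp it.

```bash
cat >> m.py <<'E'
from scipy.spatial.transform import Rotation as Ro
SN=np.array([.4915,-.146]);SA=-.115
def down(th,s=1):
    "tool down, tool x axis along s*gauge x at yaw th"
    x=s*np.array([np.cos(th),np.sin(th),0]);z=np.array([0,0,-1.]);return Ro.from_matrix(np.c_[x,np.cross(z,x),z]).as_rotvec()
TH0=-np.pi/2+.015;TH1=-np.pi/2+SA
def dirv(th):return np.array([np.cos(th),np.sin(th)])
E
python3 - <<'E'
from m import *
print(arm.read_clock(),arm.read_eef_rot(),arm.read_q())
for s in(1,-1):
    print(s,ik([.47,.304,.2],down(TH0,s)),ik([.47,.304,.047],down(TH0,s)),ik([.505,.04,.13],down(TH1,s)))
E
```

```text
1.0 [-5.55984767e-01 -3.09200199e+00  1.39293363e-04] [-1.25669816  0.70648149 -0.02759475  1.4846161   0.02201833  0.95088599
 -0.07551404]
1 [-0.30673028  0.78323867 -0.64935368  1.57506346  0.54344021  0.97037048
  2.02736939] [-0.3668605   0.99962694 -0.52474557  1.69890296  0.7603068   0.65806222
  1.84137509] [ 0.20099548  0.82703078 -0.64268996  1.84131636  0.72784182  0.72483828
  2.17014459]
-1 [-0.7462031   0.73465087  0.22417339  1.59034077 -0.20159102  0.83936868
 -0.42793056] [-0.68170479  0.96050535  0.09856856  1.70958118 -0.17550217  0.48010659
 -0.4540904 ] [-0.23071899  0.77136855  0.16199476  1.8551631  -0.22328894  0.53257547
 -0.03589453]
```

Run:
```python
from m import *
arm.movep([.47,.304,.16],down(TH0,-1))
print(arm.read_clock(),arm.read_ee_pos(),arm.read_opening())
hit=arm.movel([.47,.304,.047],rate=.1,contact_N=8)
print(hit,arm.read_ee_pos(),arm.read_contact_force())
if not hit:
    arm.clamp(100)
    print(arm.read_clock(),arm.read_opening(),arm.read_grasp_force(),arm.read_contact_force())
S=vision.read_camera('scene');save(S,'g1.png')
I=S['pixels'][100:220,230:350];cv2.imwrite('pics/g1c.png',cv2.resize(I,None,fx=4,fy=4)[...,::-1])
```

```text
2.3667 [0.46924488 0.30540849 0.16015825] 0.08532239307946085
False [0.47022044 0.30418408 0.04752589] [ 0.38135773  0.13309915 -0.18926656]
4.2333 0.02458843721167886 97.88613796234131 [0.03484669 0.32289776 6.11847113]
```

View pics/g1c.png

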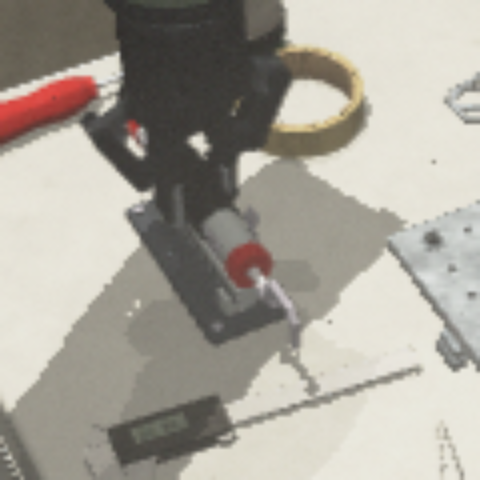

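The fingers hold the grip by its flat sides (opening 24.6 mm, 98 N). Next I'll lift it and carry it above the loop.

```bash
cat >> m.py <<'E'
def S2W(x,y):
    c,s=np.cos(SA),np.sin(SA);return SN+np.array([c*x-s*y,s*x+c*y])
def tcp(x,y,zc,off=(0,0)):
    g=S2W(x,y)-.131*dirv(TH1)+off;return [g[0],g[1],zc-.019]
E
python3 - <<'E'
from m import *
arm.movel([.47,.304,.10],rate=.06)
print(arm.read_clock(),arm.read_opening(),arm.read_contact_force())
arm.movel([.47,.304,.125],rate=.1)
p=tcp(.002,.0335,.130);print(p)
arm.movep(p,down(TH1,-1));arm.sleep(.3)
print(arm.read_clock(),arm.read_ee_pos(),arm.read_eef_rot(),down(TH1,-1),arm.read_opening(),arm.read_grasp_force(),arm.read_contact_force())
S=vision.read_camera('scene');T=vision.read_camera('top')
for nm,im in(('scene',S),('top',T)):
    print(nm,'pred seat',proj(im,[*S2W(.002,.0335),.13]),'cap',proj(im,[*(S2W(.002,.0335)-.058*dirv(TH1)),.13]))
a=S['pixels'][180:310,300:430];b=T['pixels'][130:230,330:460]
a=cv2.resize(a,None,fx=3,fy=3,interpolation=2);b=cv2.resize(b,None,fx=3,fy=3,interpolation=2)
cv2.imwrite('pics/h1.png',np.hstack([a,cv2.copyMakeBorder(b,0,90,0,0,0)])[...,::-1])
E
```

```text
5.3167 0.024711929934689177 [ 0.05111595 -0.49758634 -2.0490427 ]
[np.float64(0.5123626198093861), np.float64(0.01718394864290118), 0.111]
7.1333 [0.51240495 0.01781827 0.11099462] [-2.34437294e+00 -2.09124814e+00 -1.76835163e-04] [2.34543267 2.09010765 0.        ] 0.024183594477659307 101.61018490791321 [ 0.44224995  0.23349029 -2.4242813 ]
scene pred seat (np.float64(376.36735883214396), np.float64(248.77449047116815)) cap (np.float64(364.3347046789468), np.float64(226.8863127311709))
top pred seat (np.float64(414.08424157044385), np.float64(173.66385438034712)) cap (np.float64(386.18787411502683), np.float64(171.29012573785826))
```

View pics/h1.png

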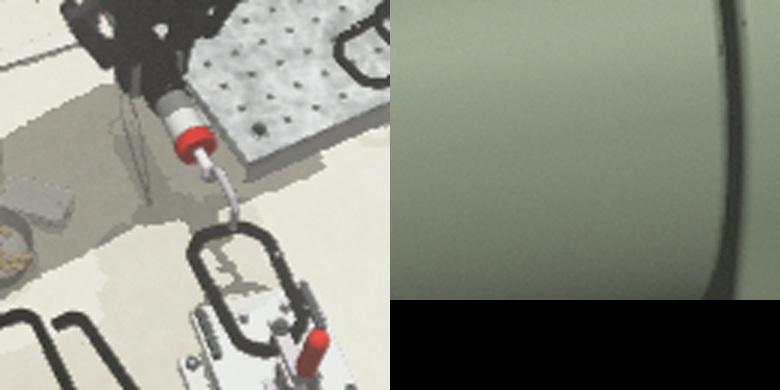

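In the scene view (left half) the front cap is at (364.7,228.3), against a predicted (364.3,226.9). The leg tip is at about (378,256). That is within the ±9 mm fit. The arm blocks the top view. I'll lower the gauge with a contact guard.

Run:
```python
from m import *
S=vision.read_camera('scene')
print('tip pred',proj(S,[*(S2W(.002,.0335)+.003*dirv(TH1)),.114]))
hit=arm.movel(tcp(.002,.0335,.086),rate=.04,contact_N=4)
arm.sleep(.2)
print(hit,arm.read_clock(),arm.read_ee_pos(),arm.read_contact_force())
S=vision.read_camera('scene')
print('seat',proj(S,[*S2W(.002,.0335),.086]),'bar',proj(S,[*S2W(.002,.0475),.085]))
a=S['pixels'][200:300,310:430];cv2.imwrite('pics/h2.png',cv2.resize(a,None,fx=5,fy=5,interpolation=2)[...,::-1])
```

```text
tip pred (np.float64(376.39725114948806), np.float64(254.57291423542193))
False 8.7333 [0.51243507 0.01721524 0.06713217] [ 0.06189583 -0.29022617 -3.2948395 ]
seat (np.float64(374.7324204773331), np.float64(261.2502972036244)) bar (np.float64(371.8248359615436), np.float64(256.1728716124913))
```

View pics/h2.png

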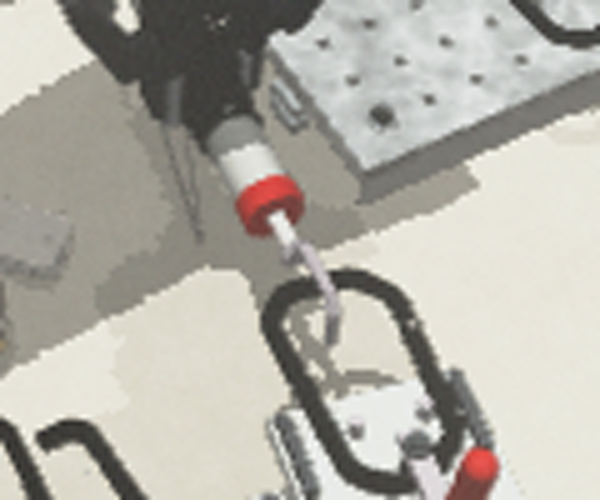

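The leg now hangs inside the loop at about (376,265), with the wire crossing over the end bar and the rod end outside it. Next I'll pull back in stages.

Run:
```python
from m import *
F0=np.array(arm.read_contact_force());d=-dirv(TH1);p0=np.array(arm.read_ee_pos())
print(F0)
for s in(.004,.008,.012,.016,.020,.026,.032,.038):
    q=p0.copy();q[:2]+=d*s;q[2]=.067
    arm.movel(q.tolist(),rate=.03);arm.sleep(.15)
    f=np.array(arm.read_contact_force())-F0
    print(s,((np.array(arm.read_ee_pos())-p0)[:2]@d).round(4),(f[:2]@d).round(2),f.round(2))
    if -(f[:2]@d)>11:break
print(arm.read_clock())
```

```text
[ 0.08180944 -1.13442934 -2.84278035]
0.004 0.004 0.02 [-0.62  0.09  0.42]
0.008 0.0079 0.84 [0.39 0.8  0.36]
0.012 0.012 0.37 [-0.76  0.46  1.06]
0.016 0.0159 -0.45 [-0.26 -0.42  0.59]
0.02 0.0199 -0.58 [-0.13 -0.57  0.58]
0.026 0.0259 -3.36 [-0.32 -3.35  0.25]
0.032 0.0316 -3.62 [-0.59 -3.57 -0.43]
0.038 0.0373 -6.18 [-0.35 -6.18 -0.36]
12.45
```

Run:
```python
from m import *
d=-dirv(TH1);p0=np.array(tcp(.002,.0335,.086))
def f():
    v=[]
    for _ in range(8): v.append(np.array(arm.read_contact_force())[:2]@d);arm.sleep(.05)
    return np.mean(v),np.std(v)
for s in(.044,.050):
    q=p0.copy();q[:2]+=d*s
    arm.movel(q.tolist(),rate=.03);arm.sleep(.2)
    print(s,((np.array(arm.read_ee_pos())-p0)[:2]@d).round(4),f())
print(arm.read_clock(),arm.read_ee_pos(),arm.read_opening())
S=vision.read_camera('scene');save(S,'p1.png')
print('capface',proj(S,[*(S2W(.002,.043)-(.053+.033)*dirv(TH1)),.086]),'seat',proj(S,[*S2W(.002,.043),.086]))
a=S['pixels'][205:280,325:405];cv2.imwrite('pics/p1c.png',cv2.resize(a,None,fx=8,fy=8,interpolation=2)[...,::-1])
```

```text
0.044 0.043 (np.float64(-9.206332631305663), np.float64(0.5057735393971432))
0.05 0.0488 (np.float64(-10.758159172066101), np.float64(0.36253433233373245))
14.35 [0.51797874 0.06561491 0.06696504] 0.024291180314665275
capface (np.float64(356.01257403080564), np.float64(226.38065387343642)) seat (np.float64(372.7771214560929), np.float64(257.60814235640044))
```

View pics/p1c.png

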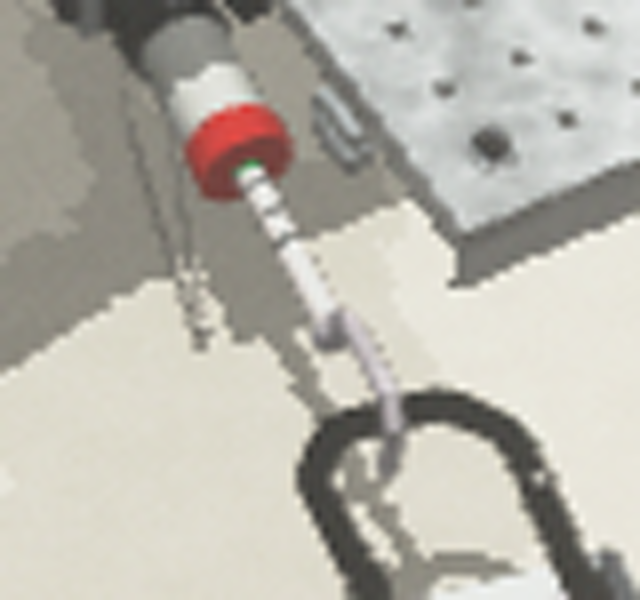

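The view shows all three black rings out of the tube, with the green band just starting at the mouth at about (356,226). So the rod is out about 36 mm. I'll pull 3.5 mm more to reach the middle of the band.

Run:
```python
from m import *
d=-dirv(TH1);p=np.array(tcp(.002,.0335,.086));p[:2]+=d*.0537
arm.movel(p.tolist(),rate=.02);arm.sleep(.5)
print(arm.read_clock(),arm.read_ee_pos(),np.mean([(arm.sleep(.05),np.array(arm.read_contact_force())[:2]@d)[1] for _ in range(8)]),arm.read_grasp_force())
S=vision.read_camera('scene')
a=S['pixels'][205:280,325:405];cv2.imwrite('pics/p2c.png',cv2.resize(a,None,fx=8,fy=8,interpolation=2)[...,::-1])
```

```text
15.2333 [0.51837034 0.06914615 0.06694755] -12.139629284523172 101.54891967773438
```

View pics/p2c.png

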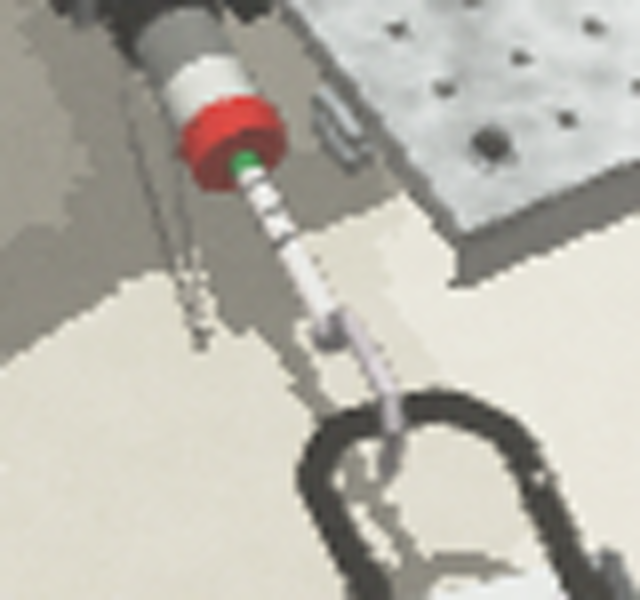

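The green band stands in the mouth at about (356,225), no red shows, and the pull reads about 12 N. I'm handing it in.

```bash
python3 -c "
from station import job_done
print(job_done())"
```

```text
the job is handed in; nothing more can be done
None
```

I handed the job in with the gauge hooked behind the snap hook's end bar, the tube mouth in the green band with no red showing (rod out roughly 40 mm), and a steady pull of about 12 N; the hand-in call returned no verdict.

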